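# Unlatch the specimen carrier and hold its gate wide

### The arm

A 6-joint arm with a two-finger parallel gripper is mounted at the origin on a cart in front of the work surface, level with it; the furniture and walls round the work are solid. World frame = base frame: x ahead of the robot, y to its left, z up, the work surface at z = 0. Lengths are in m, angles in degrees, forces in N, time in s.
With the tool pointing down it reaches from about 0.3 to 0.775 m from the base axis. Payload 14.6 kg.
Tool frame: the origin (TCP) lies on the centre line of the jaws, within the pads' length; the fingertips stand tips_ahead ahead of it and the grasp point (between the pads) lies 8 mm behind it (tips_ahead is the distance from the TCP to the fingertips, in m); z points along the fingers, y is the line along which they close (so a half turn about z gives the same grasp; the last joint's range is limited). The gripper opens to 94 mm and grips with 3 to 60 N. Pads are 16 mm wide; open, the fingers measure 119 mm over their backs; the gripper's body (75 mm by 177 mm) begins 78 mm behind the grasp point.
Start: joints at [-76.868, 17.183, 87.147, -0, 75.671, -3.816], TCP at [0.16, -0.526, 0.216] pointing down, gripper open.
Joint ranges: [-173.82, 173.82], [-45.26, 126.66], [13.44, 144.39], [-59.66, 239.66], [0, 175.72], [-146.38, 146.38]. Speed limits (degrees/s): [127.2, 127.2, 147.25, 180, 180, 180].

### API

Orientations are given as [roll, pitch, yaw] about the fixed x, y, z axes, in that order (R = Rz(yaw) Ry(pitch) Rx(roll)).
In Python, from cell import state, read_camera, job_done, masks_of, tips_ahead gives the robot as it stands.
- The arm moves only by the tool move_arm, never from a script. Its argument "series" is a list of rows, each a list of 2 entries, a list of its own where there are three numbers: the shift along the tool's x, y, z each as a share of 0.1 m, from -1 to 1, then the turn, a rotation vector about the tool's x, y, z each as a share of 360 degrees, from -1 to 1. A call has 1 to 5 rows; each row is the pose to reach, as a shift and turn from the pose commanded when the call began, along the tool's axes at that moment, turning the shorter way round; what a row does not reach only later rows make up. A row lasts 1/12 s, in which the tool goes at most 41.7 mm and 7.16 degrees, less where a joint would pass 70% of its speed; a pose out of reach is approached as far as the arm can. A call with a number of a shift or a turn outside -1 to 1 is refused whole. A call with a gripper value outside its range is refused whole. "jaw" is the closure in counts, from 0 (fully open) to 255 (shut), set as the call begins (left out, the last holds). The fingers move at their own pace and stop on an object; "newtons" is the grip in N (left out, the last holds). Time passes only in rows, so rows that repeat a pose let the fingers close. It gives the time, the measured TCP pose, the force, the opening and the grip force at its end, in the units of the state.
- state(): the state, without advancing time (a new reading comes with each control period).
- read_camera(name): name is "side" or "top"; returns a dict with "img" (400x640x3 uint8, blue, green, red), "fx", "fy", "cx", "cy" (pixels), "k1" (the pictures are not rectified: a ray, as slopes to the right and down, at radius r is drawn at 1 + k1 r^2 times it, then the intrinsics apply), "world_to_cam" (4x4, takes a point from world to camera coordinates). Camera axes: x right, y up, looking along -z (the intrinsics and any distortion apply to the point x, -y, -z); pixel columns grow to the right and rows downward; lengths in m; the calibration is good to about 2 mm. A picture is of the moment at which its call begins. There is no depth.
- job_done(): hands the job in; it is judged then, once.
Trained networks look in the newest picture that a camera, given by its name, has taken for a name from the list of things; names that differ only in an ending like _2 or _b are one class to them, and where a whole thing is asked for, a point or a joint stands for the part that bears it (a point fixed in the world has none). Each returns a list of dicts, best first, with "confidence" (0 to 1); they miss things now and then, are a little off and sometimes report something else, mostly with a low value. They report only what shows in the picture. A call takes as long as a camera call.
- masks_of(camera, target): "pixels" (400x640 bool, what is visible of it) and "rect" ([left, top, right, bottom] in pixels, round what is visible of it).
The state is a dict: "t": time; "q": joint angles; "dq": joint speeds; "joint_torque": joint torques, N m; "ee_pos": TCP position; "tool_rot": TCP orientation; "wrist_force": force on the tool from outside, world axes, zero at the start; "ft_torque": the same for the moment, N m; "gripper_width": opening from 0.0 (shut) to 1.0 (fully open); "gripper_force": force on a finger pad.
Only numpy, scipy, OpenCV 4.12 (cv2) and the standard library are available. Lean on these libraries where they do the work, as an engineer would, in place of code of your own. Each camera call takes 0.05 s, during which the arm holds its last target. There are 200 camera calls.

### The job

The gate of the white specimen carrier is locked by two catches on top of its lock case and closes by itself. Firmly squeeze the rear catch (pinch its sliding pad towards its fixed post) until its tongue is drawn well clear of the front catch, then squeeze the front catch the same way, as far home as it goes, to withdraw the bolt while the gate is still shut. Then grip the upright knob of the gate, swing the gate out past its detent to about a right angle and finish while still holding the knob, so that the jars can be taken out; leave the jars and everything else on the worktop where they are.

Things in the scene. Friction and masses are not known exactly. Their poses are not given: they have to be found in the camera images.
- carrier: White specimen carrier, fixed. From the robot: open pen on the left with a clear gate across its front, closed lock case on the right. Origin on the worktop in the shut gate's plane; own x points into it (away from the robot), y left, z up. Front at x = 0, 134 mm deep, y from +95 to -214 mm. Walls, gate and lock case's flat top (the deck) end 80 mm above the worktop.
- guard_pad (a point): Sliding pad of the REAR catch on the deck: upright grey plate 10 (x) x 24 (y) mm, from 1 to 44 mm above the deck; point at its centre, 23 mm above the deck, axes as the carrier's. At rest at carrier x 75, y -138 mm. A flat steel tongue (18 mm wide, top 8 mm above the deck) runs from its foot towards the robot and ends between bolt_pad and bolt_post: keep fingertips 12 mm above the deck.
- guard_post (a point): Fixed post of the rear catch: upright aluminium plate 10 (x) x 24 (y) mm, 45 mm tall, point at its centre (carrier x 113, y -138 mm, 23 mm above the deck), behind guard_pad. Pad and post measure 48 mm over their outer faces at rest, 28 mm squeezed home. Squeeze pad and post together between the two fingers.
- bolt_pad (a point): Sliding pad of the FRONT catch on the deck: upright grey plate 24 (x) x 10 (y) mm, from 1 to 44 mm above the deck; point at its centre, 23 mm above the deck, axes as the carrier's. At rest at carrier x 22, y -120 mm. A round steel bolt (8 mm thick, top 9 mm above the deck) runs from its foot towards the gate and holds the gate's hook: keep fingertips 12 mm above the deck.
- bolt_post (a point): Fixed post of the front catch: upright aluminium plate 24 (x) x 10 (y) mm, 45 mm tall, point at its centre (carrier x 22, y -158 mm, 23 mm above the deck), to the right of bolt_pad. Pad and post measure 48 mm over their outer faces at rest, 28 mm squeezed home. Squeeze pad and post together between the two fingers.
- gate_knob (a point): Upright round steel knob on the gate's top, near its free end: 14 mm thick (17 mm at its tip), from 3 to 56 mm above the gate's top edge; point on its centre line, 28 mm above that edge (108 mm above the worktop), 125 mm from the hinge axis; with the gate shut at carrier x 0, y -40 mm. The hook beside it rises 15 mm above the gate's top edge. Turns with the gate.
- hinge_axis (a point): Point on the gate's vertical hinge axis, 80 mm above the worktop, at carrier x 0, y +85 mm.
- gate (a joint): Gate angle, rad: 0 shut, grows as the free end swings out towards the robot (clockwise from above), stop at 1.75. A spring closes it (0.1 N m shut, 0.18 N m wide). A sprung detent resists from about 0.45 to 0.75 (some 3 N more at the knob) and is passed at 1.05; let go, the gate swings back at least to the detent.
- guard (a joint): Travel of the rear catch, m: grows as its pad slides along carrier +x to its post; starts 0 to 0.003, stop at 0.020. From 0.010 its tongue is clear of the front catch. About 3.5 N of friction; it stays where it is left.
- bolt (a joint): Travel of the front catch, m: grows as its pad slides along carrier -y to its post; starts at 0, stop at 0.020. Blocked (at about 0.003) while the rear catch's tongue stands behind its pad. From 0.010 the gate's hook is free. About 3.5 N of friction; it stays where it is left.
- specimen_0_mid (a point): Bystander, leave alone: jar inside the pen (60 mm across, 68 mm tall, white lid); point at its centre, half-way up.
- specimen_1_mid (a point): Bystander, leave alone: jar inside the pen (60 mm across, 68 mm tall, amber lid); point at its centre, half-way up.
- lancet_box_mid (a point): Bystander, leave alone: white carton 64x110x66 mm; point at its centre, half-way up.
- reagent_0_mid (a point): Bystander, leave alone: white dropper bottle 34 mm across, 82 mm tall; point at its centre, half-way up.
- reagent_2_mid (a point): Bystander, leave alone: white dropper bottle 34 mm across, 82 mm tall; point at its centre, half-way up.
- timer_mid (a point): Bystander, leave alone: flat white timer 64x68x18 mm; point at its centre, half-way up.
- tape_1_mid (a point): Bystander, leave alone: roll of brown tape, 92 mm across, 48 mm tall; point at its centre, half-way up.
- note_pad_mid (a point): Bystander, leave alone: pad of paper notes 76x76x13 mm; point at its centre, half-way up.
- strip_bottle_mid (a point): Bystander, leave alone: white bottle with black cap, 45 mm across, 108 mm tall; point at its centre, half-way up.

How it is judged:
By the outcome, as a careful person would: the job done as asked, in the order asked, and still so for the second after the job is handed in, while the arm keeps its last pose, push and grip.
It also fails if it takes over 48 s, if anything falls off the work surface, if the arm or the gripper's body presses on something with over 40 N, if the wrist force passes 120 N, or if a joint passes its speed limit or range.

## Working session

There is one attempt and no reset: what is moved stays moved. The work goes in short steps, Python scripts to look and compute and a tool call to move; the robot and the scene stay as the last step left them, time stands still between calls to the robot, and variables do not carry over. Pictures are saved under pics/ and viewed, at most 10 in all, crops included, and the job is handed in when it is done.

Besides the shell and the picture viewer there is one more tool, called as a command line: name --argument value ..., lists and objects as JSON in quotes. move_arm: Moves the arm, as the interface text tells. Its arguments: {"type":"object","properties":{"series":{"type":"array"},"jaw":{"type":"number"},"newtons":{"type":"number"}},"required":["series"]}

```bash
ls; mkdir -p pics; python3 - <<'E'
from cell import *
import cv2
s=state();print({k:s[k] for k in('t','ee_pos','tool_rot','wrist_force','gripper_width')},tips_ahead if not callable(tips_ahead) else tips_ahead())
for c in('top','side'):
    d=read_camera(c);cv2.imwrite(f'pics/{c}0.png',d['img'])
    print(c,d['fx'],d['fy'],d['cx'],d['cy'],d['k1'],d['world_to_cam'])
    for n in('carrier','guard_pad','guard_post','bolt_pad','bolt_post','gate_knob'):
        for m in masks_of(c,n)[:2]:
            ys,xs=m['pixels'].nonzero();print(n,round(m['confidence'],2),[round(float(v)) for v in m['rect']],xs.mean().round(1),ys.mean().round(1),len(xs))
E
```

```text
pics
{'t': 0.0, 'ee_pos': array([ 0.16026108, -0.52587143,  0.21589943]), 'tool_rot': array([-1.79935703e+02, -4.59720703e-03,  1.69473823e+01]), 'wrist_force': array([-0.24996609,  0.01118223, -0.98446847]), 'gripper_width': 1.0007235978417823} 0.011
top 407.79282950937755 407.79282950937755 317.20098850923694 202.85907094568574 -0.10759766389984457 [[-0.02689966 -0.99923628 -0.02834209  0.05662942]
 [ 0.99787648 -0.02852395  0.058557   -0.51569815]
 [-0.05932071 -0.02670674  0.99788166 -1.38005761]
 [ 0.          0.          0.          1.        ]]
carrier 0.79 [292, 152, 394, 206] 346.2 179.8 3308
guard_pad 0.55 [365, 176, 373, 192] 368.7 184.2 117
guard_post 0.75 [289, 153, 395, 207] 346.3 179.6 3428
bolt_pad 0.22 [292, 151, 392, 206] 345.7 179.6 3529
bolt_post 0.63 [291, 150, 394, 209] 346.0 179.7 3542
gate_knob 0.69 [293, 186, 348, 200] 319.7 193.1 315
side 448.5887193093714 448.5887193093714 316.9492498558637 204.3379488204505 0.032154880764354785 [[ 0.99744578 -0.06818496 -0.02127723 -0.52952699]
 [ 0.05530229  0.54867677  0.83420349 -0.13127139]
 [-0.04520581 -0.83324943  0.55104612 -1.57571746]
 [ 0.          0.          0.          1.        ]]
carrier 0.58 [308, 193, 359, 270] 332.4 235.9 2673
carrier 0.53 [348, 272, 362, 295] 354.3 282.6 293
guard_post 0.71 [312, 194, 359, 270] 332.9 235.2 2762
bolt_pad 0.44 [316, 218, 323, 229] 319.4 223.9 69
bolt_post 0.72 [306, 190, 358, 269] 332.8 235.6 2772
gate_knob 0.82 [311, 193, 329, 225] 319.3 209.1 274
```

```bash
python3 - <<'E'
import cv2
a=cv2.imread('pics/top0.png')[140:220,280:405];b=cv2.imread('pics/side0.png')[180:300,285:385]
cv2.imwrite('pics/t1.png',cv2.resize(a,None,fx=6.4,fy=6.4,interpolation=cv2.INTER_CUBIC))
cv2.imwrite('pics/s1.png',cv2.resize(b,None,fx=5,fy=5,interpolation=cv2.INTER_CUBIC))
E
```

```text
(no output)
```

View pics/t1.png

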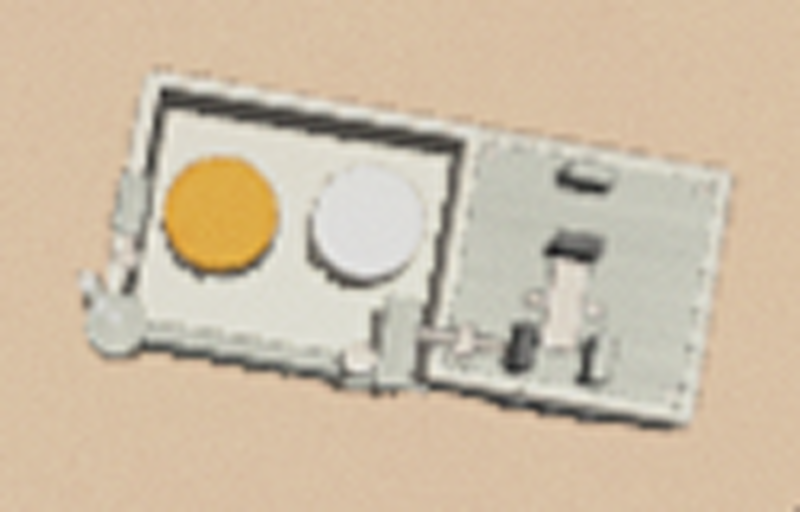

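View pics/s1.png

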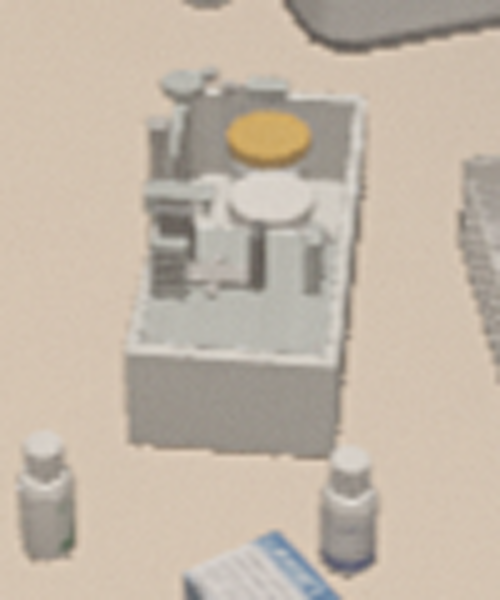

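View pics/top0.png

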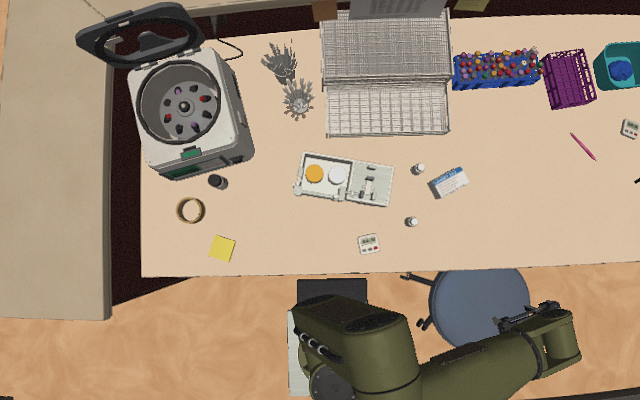

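View pics/side0.png

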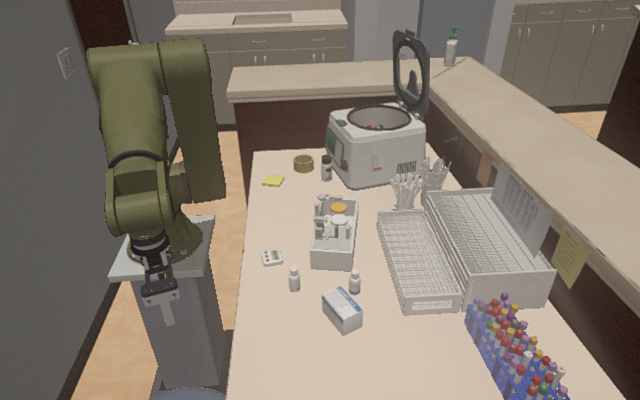

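The top crop shows the carrier turned a little clockwise. Deck corners in the crop are about (152,75), (730,172) and (690,425). The guard pad is at (575,240) with its post at (588,172), the bolt pad at (520,340) with its post at (597,355). The side crop shows the right wall corners at (130,350), (342,357), (132,442) and (335,453). I'll fit the pose to these.

```bash
cat > h.py <<'E'
from cell import *
import numpy as np, cv2
from scipy.optimize import least_squares
def proj(d,P):
    P=np.atleast_2d(P);W=np.asarray(d['world_to_cam']);c=P@W[:3,:3].T+W[:3,3]
    s=np.c_[c[:,0],-c[:,1]]/-c[:,2:3];s=s*(1+d['k1']*(s**2).sum(1,keepdims=True))
    return s*[d['fx'],d['fy']]+[d['cx'],d['cy']]
def c2w(p,L):
    L=np.atleast_2d(L);c,s=np.cos(p[2]),np.sin(p[2])
    return np.c_[p[0]+c*L[:,0]-s*L[:,1],p[1]+s*L[:,0]+c*L[:,1],L[:,2]]
E
python3 - <<'E'
from h import *
T=read_camera('top');S=read_camera('side')
top=[(.134,.095,.08,152,75),(.134,-.214,.08,730,172),(0,-.214,.08,690,425),(.113,-.138,.125,588,172),(.075,-.138,.124,575,242),(.022,-.120,.124,522,335),(.022,-.158,.125,597,350)]
side=[(0,-.214,.08,130,352),(.134,-.214,.08,342,357),(0,-.214,0,132,442),(.134,-.214,0,335,453),(.134,.095,.08,366,98)]
t=np.array(top);s=np.array(side)
tp=t[:,3:]/6.4+[280,140]-.42; sp=s[:,3:]/5+[285,180]-.4
f=lambda p:np.r_[(proj(T,c2w(p,t[:,:3]))-tp).ravel(),(proj(S,c2w(p,s[:,:3]))-sp).ravel()]
for nm,g in(('both',f),('top',lambda p:f(p)[:14]),('side',lambda p:f(p)[14:])):
    r=least_squares(g,[.5,0,-.15],loss='soft_l1');print(nm,r.x.round(4),np.degrees(r.x[2]).round(2));print(f(r.x).reshape(-1,2).round(1).tolist())
    if nm=='both':
        np.save('pose.npy',r.x)
        # overlay
        I=cv2.resize(T['img'][140:220,280:405],None,fx=6.4,fy=6.4,interpolation=cv2.INTER_CUBIC)
        J=cv2.resize(S['img'][180:300,285:385],None,fx=5,fy=5,interpolation=cv2.INTER_CUBIC)
        def box(x,y,hx,hy,z0,z1):
            b=[(x-hx,y-hy),(x+hx,y-hy),(x+hx,y+hy),(x-hx,y+hy)]
            return [[(*q,z0) for q in b],[(*q,z1) for q in b]]
        loops=box(.067,-.0595,.067,.1545,.0,.08)[1:]+box(.113,-.138,.005,.012,.08,.125)+box(.075,-.138,.005,.012,.08,.124)+box(.022,-.12,.012,.005,.08,.124)+box(.022,-.158,.012,.005,.08,.125)+box(0,-.04,.007,.007,.083,.136)
        for l in loops:
            for im,d,o,k in((I,T,(280,140),6.4),(J,S,(285,180),5)):
                q=((proj(d,c2w(r.x,l))-o+.45)*k).astype(int);cv2.polylines(im,[q],True,(0,0,255),1)
        J=J[:512];K=np.zeros((512,1300,3),np.uint8);K[:I.shape[0],:800]=I;K[:J.shape[0],800:800+J.shape[1]]=J
        cv2.imwrite('pics/ov.png',cv2.resize(K,None,fx=.615,fy=.615,interpolation=cv2.INTER_AREA))
    for n,L in dict(guard=(.094,-.138,.103),bolt=(.022,-.139,.103),knob=(0,-.04,.108),hinge=(0,.085,.08)).items(): print(n,c2w(r.x,L)[0].round(4))
E
```

```text
both [ 0.5386  0.0219 -0.193 ] -11.06
[[-2.4, -1.0], [0.1, -1.0], [0.1, -0.3], [-0.2, -0.6], [-0.0, 0.3], [-0.0, 1.3], [0.2, 0.9], [-0.7, -0.6], [-0.1, 1.1], [-0.4, 0.8], [0.8, 1.5], [0.1, -1.1]]
guard [ 0.6044 -0.1315  0.103 ]
bolt [ 0.5336 -0.1187  0.103 ]
knob [ 0.531  -0.0173  0.108 ]
hinge [0.5549 0.1054 0.08  ]
top [ 0.5392  0.0217 -0.199 ] -11.4
[[-2.0, -1.3], [0.3, -0.8], [0.1, -0.1], [0.1, -0.5], [0.1, 0.4], [0.1, 1.3], [0.2, 1.0], [-1.0, -0.6], [-0.3, 1.3], [-0.6, 0.8], [0.6, 1.6], [0.4, -0.9]]
guard [ 0.6041 -0.1322  0.103 ]
bolt [ 0.5333 -0.1189  0.103 ]
knob [ 0.5313 -0.0175  0.108 ]
hinge [0.556 0.105 0.08 ]
side [ 0.5388  0.0247 -0.19  ] -10.89
[[-3.3, -0.9], [-0.9, -1.3], [-0.8, -0.5], [-1.1, -0.7], [-1.0, 0.1], [-0.9, 1.1], [-0.7, 0.7], [-0.5, -1.2], [0.1, 0.5], [-0.2, 0.2], [0.9, 0.8], [-0.1, -1.5]]
guard [ 0.605  -0.1286  0.103 ]
bolt [ 0.5341 -0.1159  0.103 ]
knob [ 0.5312 -0.0146  0.108 ]
hinge [0.5548 0.1082 0.08  ]
```

View pics/ov.png

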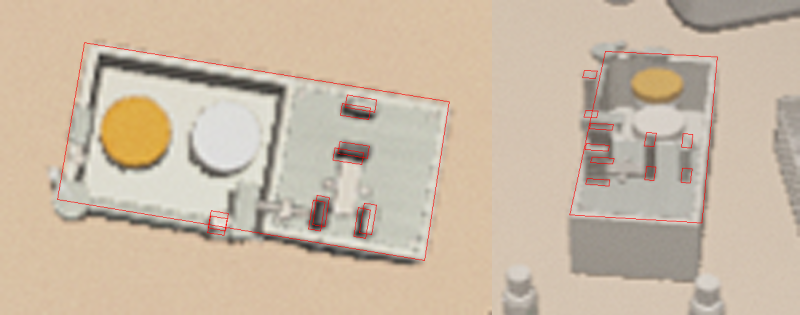

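The overlay is good to about 1 px, except that the yaw is slightly overdone at the back-left corner. I'll refine it with a silhouette fit.

```bash
python3 - <<'E'
from h import *
from scipy.optimize import minimize
D={c:read_camera(c) for c in('top','side')};K=8
roi={'top':(275,135,410,225),'side':(300,190,370,275)}
box=[(x,y,z) for x in(0,.134) for y in(.095,-.214) for z in(0,.08)]
M={}
for c,d in D.items():
    x0,y0,x1,y1=roi[c];im=d['img'][y0:y1,x0:x1].astype(float)
    b=im[...,2]-im[...,0]; hi=np.median(np.r_[b[0],b[-1]]); 
    lo=np.median(b[30:50,40:60] if c=='top' else b[40:60,20:40]);print(c,'R-B table',hi,'carrier',lo)
    a=cv2.resize(np.clip((hi-b)/(hi-6),0,1),None,fx=K,fy=K,interpolation=cv2.INTER_LINEAR)
    m=(a>.5).astype(np.uint8)
    n,l,st,_=cv2.connectedComponentsWithStats(m);m=(l==1+st[1:,4].argmax()).astype(np.uint8)
    cs,_=cv2.findContours(m,0,2);m=cv2.drawContours(np.zeros_like(m),cs,-1,1,-1)
    M[c]=m
def cost(p,cams):
    e=0
    for c in cams:
        x0,y0,_,_=roi[c];q=((proj(D[c],c2w(p,box))-[x0,y0]+.5)*K)
        r=np.zeros_like(M[c]);cv2.fillConvexPoly(r,cv2.convexHull((q*16).astype(np.int32)),1,shift=4);e+=(r!=M[c]).sum()/K/K
    return e
for cams in(['top'],['side'],['top','side']):
    r=minimize(cost,[.539,.022,-.18],args=(cams,),method='Nelder-Mead',options=dict(initial_simplex=[[.539,.022,-.18],[.545,.022,-.18],[.539,.028,-.18],[.539,.022,-.14]],xatol=1e-5,fatol=.01))
    print(cams,r.x.round(4),np.degrees(r.x[2]).round(2),r.fun.round(1))
    for n,L in dict(guardsq=(.104,-.138,.103),boltsq=(.022,-.149,.103),knob=(0,-.04,.108),hinge=(0,.085,.08)).items(): print(n,c2w(r.x,L)[0].round(4))
np.save('pose.npy',r.x)
I=cv2.resize(D['top']['img'][140:220,280:405],None,fx=6.4,fy=6.4,interpolation=cv2.INTER_CUBIC)
J=cv2.resize(D['side']['img'][180:280,295:385],None,fx=5,fy=5,interpolation=cv2.INTER_CUBIC)
def bx(x,y,hx,hy,z0,z1):
    b=[(x-hx,y-hy),(x+hx,y-hy),(x+hx,y+hy),(x-hx,y+hy)];return [[(*q,z0) for q in b],[(*q,z1) for q in b]]
for l in bx(.067,-.0595,.067,.1545,.0,.08)+bx(.113,-.138,.005,.012,.08,.125)+bx(.075,-.138,.005,.012,.08,.124)+bx(.022,-.12,.012,.005,.08,.124)+bx(.022,-.158,.012,.005,.08,.125)+bx(0,-.04,.007,.007,.083,.136):
    for im,c,o,k in((I,'top',(280,140),6.4),(J,'side',(295,180),5)):
        cv2.polylines(im,[((proj(D[c],c2w(r.x,l))-o+.5)*k).astype(int)],True,(0,0,255),1)
G=np.zeros((512,1250,3),np.uint8);G[:,:800]=I;G[:500,800:]=J
cv2.imwrite('pics/ov2.png',cv2.resize(G,(800,328),interpolation=cv2.INTER_AREA))
E
```

```text
top R-B table 51.0 carrier 14.0
side R-B table 34.0 carrier 10.0
['top'] [ 0.5374  0.0219 -0.1984] -11.37 132.0
guardsq [ 0.6122 -0.1339  0.103 ]
boltsq [ 0.5296 -0.1286  0.103 ]
knob [ 0.5296 -0.0174  0.108 ]
hinge [0.5542 0.1052 0.08  ]
['side'] [ 0.5369  0.0271 -0.1821] -10.43 209.0
guardsq [ 0.6142 -0.1275  0.103 ]
boltsq [ 0.5316 -0.1234  0.103 ]
knob [ 0.5297 -0.0123  0.108 ]
hinge [0.5523 0.1107 0.08  ]
['top', 'side'] [ 0.5364  0.0217 -0.1877] -10.75 396.5
guardsq [ 0.6128 -0.1333  0.103 ]
boltsq [ 0.5302 -0.1288  0.103 ]
knob [ 0.5289 -0.0176  0.108 ]
hinge [0.5522 0.1052 0.08  ]
```

View pics/ov2.png

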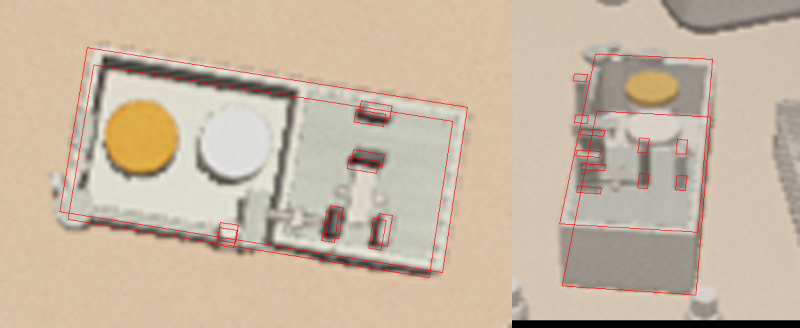

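```bash
cat > plan.py <<'E'
import sys
from h import *
from scipy.spatial.transform import Rotation as R
# args: x y z yaw  -> shares in tool axes
x,y,z,w=map(float,sys.argv[1:5]);s=state()
A=R.from_euler('xyz',s['tool_rot'],degrees=True);B=R.from_euler('xyz',[180,0,w],degrees=True)
print('t',round(float(s['t']),2),'at',s['ee_pos'].round(4),s['tool_rot'].round(1),'F',s['wrist_force'].round(1),'w',round(float(s['gripper_width'])*94,1),'q',s['q'].round(0))
print('shift',(A.inv().apply(np.array([x,y,z])-s['ee_pos'])/.1).round(3),'turn',((A.inv()*B).as_rotvec(degrees=True)/360).round(4))
E
echo
```

move_arm --series '[[[0.3, -0.13, 0], [0, 0, -0.02]], [[0.7, -0.3, 0], [0, 0, -0.04]], [[1, -0.45, 0], [0, 0, -0.06]], [[1, -0.45, 0], [0, 0, -0.08]], [[1, -0.45, 0], [0, 0, -0.1]]]' --jaw 0 --newtons 30

```text
t: 1.32
ee_pos: [0.2442, -0.4528, 0.2168]
tool_rot: [180.0, 0.0, 53.3]
wrist_force: [-0.7, 0.7, -0.2]
gripper_width: 1.002
gripper_force: 0.0
```

```bash
python3 plan.py .613 -.132 .216 79.1
```

```text
t 1.32 at [ 0.2442 -0.4528  0.2168] [180.    0.   53.3] F [-0.7  0.7 -0.2] w 94.2 q [-66.  13.  93.   0.  75. -29.]
shift [4.777 1.037 0.007] turn [ 0.0001  0.     -0.0718]
```

move_arm --series '[[[0.4, 0.09, 0], [0, 0, 0]], [[0.8, 0.17, 0], [0, 0, 0]], [[1, 0.22, 0], [0, 0, 0]]]'

```text
t: 1.57
ee_pos: [0.3228, -0.3855, 0.2166]
tool_rot: [180.0, -0.0, 52.8]
wrist_force: [0.3, 0.2, -0.2]
gripper_width: 0.999
gripper_force: 0.0
```

move_arm --series '[[[0.4, 0.09, 0], [0, 0, 0]], [[0.8, 0.17, 0], [0, 0, 0]], [[1, 0.22, 0], [0, 0, 0]]]'

```text
t: 1.82
ee_pos: [0.4011, -0.3188, 0.2166]
tool_rot: [180.0, -0.0, 52.8]
wrist_force: [-0.6, -0.8, 0.2]
gripper_width: 1.001
gripper_force: 0.0
```

move_arm --series '[[[0.4, 0.09, 0], [0, 0, 0]], [[0.8, 0.17, 0], [0, 0, 0]], [[1, 0.22, 0], [0, 0, 0]]]'

```text
t: 2.07
ee_pos: [0.4792, -0.2523, 0.2165]
tool_rot: [180.0, -0.0, 52.9]
wrist_force: [0.6, 0.0, 0.3]
gripper_width: 0.999
gripper_force: 0.0
```

move_arm --series '[[[0.4, 0.09, 0], [0, 0, -0.02]], [[0.8, 0.17, 0], [0, 0, -0.04]], [[1, 0.22, 0], [0, 0, -0.06]], [[1, 0.22, 0], [0, 0, -0.072]], [[1, 0.22, 0], [0, 0, -0.072]]]'

```text
t: 2.48
ee_pos: [0.5556, -0.1877, 0.216]
tool_rot: [-180.0, -0.0, 79.0]
wrist_force: [0.3, -0.7, -0.2]
gripper_width: 1.001
gripper_force: 0.0
```

```bash
python3 plan.py .613 -.132 .14 79.1
```

```text
t 2.48 at [ 0.5556 -0.1877  0.216 ] [-180.   -0.   79.] F [ 0.3 -0.7 -0.2] w 94.1 q [-22.  22.  81.  -0.  77. -11.]
shift [0.656 0.458 0.76 ] turn [-0.0001 -0.     -0.0003]
```

move_arm --series '[[[0.3, 0.21, 0], [0, 0, 0]], [[0.66, 0.46, 0], [0, 0, 0]], [[0.66, 0.46, 0.3], [0, 0, 0]], [[0.66, 0.46, 0.6], [0, 0, 0]], [[0.66, 0.46, 0.76], [0, 0, 0]]]'

```text
t: 2.9
ee_pos: [0.6119, -0.1328, 0.1371]
tool_rot: [-179.8, -0.0, 78.5]
wrist_force: [-0.2, -0.5, -0.4]
gripper_width: 1.0
gripper_force: 0.0
```

```bash
python3 plan.py .613 -.132 .110 79.1; python3 - <<'E'
from h import *
T=read_camera('top');S=read_camera('side')
I=cv2.resize(T['img'][130:225,300:425],None,fx=4.8,fy=4.8,interpolation=cv2.INTER_CUBIC)
J=cv2.resize(S['img'][160:280,300:342],None,fx=3.8,fy=3.8,interpolation=cv2.INTER_CUBIC)
G=np.zeros((456,800,3),np.uint8);G[:,:600]=I;G[:J.shape[0],600:600+J.shape[1]]=J
cv2.imwrite('pics/near1.png',G)
E
```

```text
t 2.9 at [ 0.6119 -0.1328  0.1371] [-179.8   -0.    78.5] F [-0.2 -0.5 -0.4] w 94.0 q [-16.  31.  79.  -0.  71.  -4.]
shift [0.01  0.01  0.271] turn [-0.0006 -0.     -0.0017]
```

View pics/near1.png

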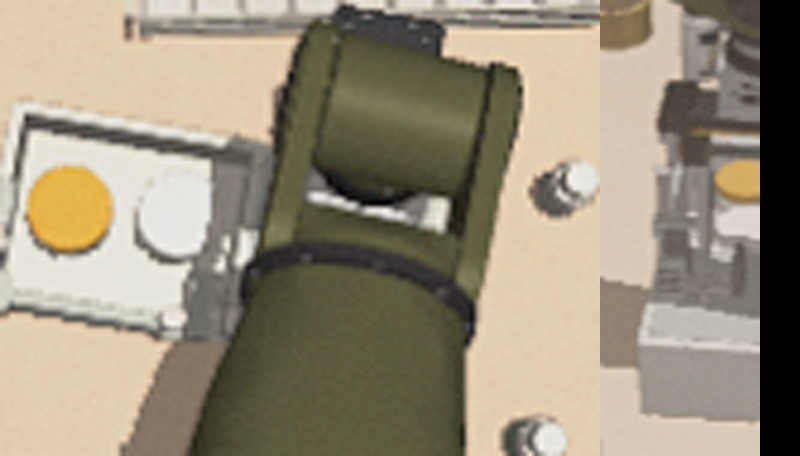

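The arm hides the catch from above, so I'll go by contact and force.

move_arm --series '[[[0.01, 0.01, 0.1], [0, 0, 0]], [[0.01, 0.01, 0.19], [0, 0, -0.0015]], [[0.01, 0.01, 0.27], [0, 0, -0.0015]], [[0.01, 0.01, 0.27], [0, 0, -0.0015]]]'

```text
t: 3.33
ee_pos: [0.6137, -0.1323, 0.1121]
tool_rot: [-179.9, -0.0, 79.2]
wrist_force: [0.1, 0.3, -0.2]
gripper_width: 1.0
gripper_force: 0.0
```

```bash
python3 plan.py .613 -.132 .110 79.1; python3 - <<'E'
from h import *
S=read_camera('side')
cv2.imwrite('pics/near2.png',cv2.resize(S['img'][170:270,290:390],None,fx=6,fy=6,interpolation=cv2.INTER_CUBIC))
E
```

```text
t 3.33 at [ 0.6137 -0.1323  0.1121] [-179.9   -0.    79.2] F [ 0.1  0.3 -0.2] w 94.0 q [-16.  33.  80.  -0.  68.  -5.]
shift [ 0.002 -0.007  0.021] turn [-0.0003 -0.      0.0002]
```

View pics/near2.png

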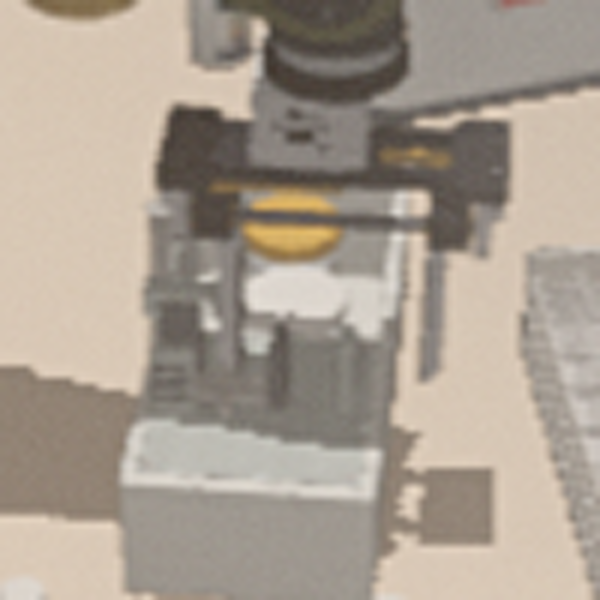

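Both fingers straddle the catch: pad at about (278,350), finger inner faces at about 240 and 422. I'll close gently.

move_arm --series '[[[0, 0, 0.02], [0, 0, 0]], [[0, 0, 0.02], [0, 0, 0]], [[0, 0, 0.02], [0, 0, 0]], [[0, 0, 0.02], [0, 0, 0]], [[0, 0, 0.02], [0, 0, 0]]]' --jaw 255 --newtons 15

```text
t: 3.8
ee_pos: [0.6142, -0.1322, 0.1117]
tool_rot: [180.0, 0.0, 79.2]
wrist_force: [-3.3, 1.1, 2.9]
gripper_width: 0.683
gripper_force: 1.8
```

move_arm --series '[[[0, 0, 0], [0, 0, 0]], [[0, 0, 0], [0, 0, 0]], [[0, 0, 0], [0, 0, 0]], [[0, 0, 0], [0, 0, 0]], [[0, 0, 0], [0, 0, 0]]]'

```text
t: 4.22
ee_pos: [0.6142, -0.1323, 0.1115]
tool_rot: [-180.0, 0.0, 79.2]
wrist_force: [-3.0, 0.6, 2.7]
gripper_width: 0.326
gripper_force: 1.8
```

move_arm --series '[[[0, 0, 0], [0, 0, 0]], [[0, 0, 0], [0, 0, 0]], [[0, 0, 0], [0, 0, 0]], [[0, 0, 0], [0, 0, 0]]]' --newtons 30

```text
t: 4.55
ee_pos: [0.6139, -0.1323, 0.1114]
tool_rot: [-179.9, 0.0, 79.2]
wrist_force: [-6.8, 0.3, 4.3]
gripper_width: 0.297
gripper_force: 30.0
```

The rear catch is home: 27.9 mm across at 30 N. Release and lift.

move_arm --series '[[[0, 0, 0], [0, 0, 0]], [[0, 0, 0], [0, 0, 0]], [[0, 0, 0], [0, 0, 0]], [[0, 0, 0], [0, 0, 0]], [[0, 0, 0], [0, 0, 0]]]' --jaw 0

```text
t: 4.97
ee_pos: [0.6143, -0.1322, 0.1114]
tool_rot: [180.0, -0.0, 79.2]
wrist_force: [-1.0, -0.2, 0.9]
gripper_width: 0.613
gripper_force: 0.0
```

move_arm --series '[[[0, 0, 0], [0, 0, 0]], [[0, 0, 0], [0, 0, 0]], [[0, 0, -0.3], [0, 0, 0]], [[0, 0, -0.6], [0, 0, 0]], [[0, 0, -0.6], [0, 0, 0.02]]]'

```text
t: 5.38
ee_pos: [0.6161, -0.1327, 0.1776]
tool_rot: [179.5, -0.0, 72.2]
wrist_force: [0.2, -0.3, 1.2]
gripper_width: 0.967
gripper_force: 0.0
```

move_arm --series '[[[0, 0, 0], [0, 0, 0.02]], [[0, 0, 0], [0, 0, 0.04]], [[0, 0, 0], [0, 0, 0.06]], [[0, 0, 0], [0, 0, 0.08]], [[0, 0, 0], [0, 0, 0.1]]]'

```text
t: 5.8
ee_pos: [0.6142, -0.1323, 0.1715]
tool_rot: [180.0, -0.0, 35.9]
wrist_force: [-0.2, 0.7, 1.2]
gripper_width: 1.0
gripper_force: 0.0
```

move_arm --series '[[[0, 0, 0], [0, 0, 0.02]], [[0, 0, 0], [0, 0, 0.04]], [[0, 0, 0], [0, 0, 0.06]], [[0, 0, 0], [0, 0, 0.08]], [[0, 0, 0], [0, 0, 0.1]]]'

```text
t: 6.22
ee_pos: [0.6143, -0.1322, 0.1714]
tool_rot: [-180.0, -0.0, 0.1]
wrist_force: [-0.1, -0.9, 0.2]
gripper_width: 0.997
gripper_force: 0.0
```

```bash
python3 plan.py .5305 -.128 .15 -10.9; python3 plan.py .5305 -.128 .112 -10.9|tail -1
```

```text
t 6.22 at [ 0.6143 -0.1322  0.1714] [-1.8e+02 -0.0e+00  1.0e-01] F [-0.1 -0.9  0.2] w 93.7 q [-15.  29.  76.   0.  74.  74.]
shift [-0.838 -0.044  0.214] turn [-0.     -0.      0.0305]
shift [-0.838 -0.044  0.594] turn [-0.     -0.      0.0305]
```

move_arm --series '[[[-0.4, -0.02, 0], [0, 0, 0.015]], [[-0.84, -0.04, 0], [0, 0, 0.03]], [[-0.84, -0.04, 0.1], [0, 0, 0.0305]], [[-0.84, -0.04, 0.2], [0, 0, 0.0305]], [[-0.84, -0.04, 0.2], [0, 0, 0.0305]]]'

```text
t: 6.63
ee_pos: [0.5302, -0.1289, 0.1501]
tool_rot: [-180.0, 0.1, -10.5]
wrist_force: [-0.9, -0.3, -0.4]
gripper_width: 1.001
gripper_force: 0.0
```

```bash
python3 plan.py .5305 -.128 .112 -10.9; python3 - <<'E'
from h import *
S=read_camera('side');T=read_camera('top')
G=np.zeros((480,800,3),np.uint8)
G[:,:400]=cv2.resize(S['img'][165:261,290:370],None,fx=5,fy=5,interpolation=cv2.INTER_CUBIC)
G[:,400:]=cv2.resize(T['img'][135:231,315:395],None,fx=5,fy=5,interpolation=cv2.INTER_CUBIC)
cv2.imwrite('pics/near3.png',G)
E
```

```text
t 6.63 at [ 0.5302 -0.1289  0.1501] [-1.80e+02  1.00e-01 -1.05e+01] F [-0.9 -0.3 -0.4] w 94.1 q [-18.  20.  92.   0.  68.  83.]
shift [ 0.002 -0.009  0.381] turn [-0.      0.0002  0.0011]
```

View pics/near3.png

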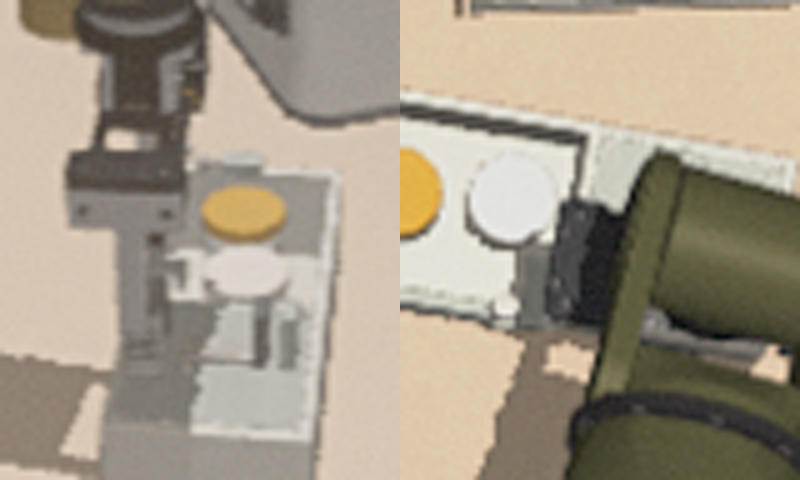

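The side view shows the rear pad (262,335) drawn up to its post (285,335), and the gripper is over the front catch. Descend and squeeze.

move_arm --series '[[[0, -0.01, 0.12], [0, 0, 0.001]], [[0, -0.01, 0.24], [0, 0, 0.001]], [[0, -0.01, 0.34], [0, 0, 0.001]], [[0, -0.01, 0.38], [0, 0, 0.001]], [[0, -0.01, 0.38], [0, 0, 0.001]]]'

```text
t: 7.15
ee_pos: [0.5305, -0.1278, 0.1125]
tool_rot: [-180.0, 0.1, -10.9]
wrist_force: [-0.1, -0.1, 0.1]
gripper_width: 0.999
gripper_force: 0.0
```

move_arm --series '[[[0, 0, 0], [0, 0, 0]], [[0, 0, 0], [0, 0, 0]], [[0, 0, 0], [0, 0, 0]], [[0, 0, 0], [0, 0, 0]], [[0, 0, 0], [0, 0, 0]]]' --jaw 255 --newtons 15

```text
t: 7.57
ee_pos: [0.5305, -0.128, 0.1138]
tool_rot: [180.0, -0.0, -10.9]
wrist_force: [-0.5, 3.7, 1.0]
gripper_width: 0.68
gripper_force: 2.1
```

move_arm --series '[[[0, 0, 0], [0, 0, 0]], [[0, 0, 0], [0, 0, 0]], [[0, 0, 0], [0, 0, 0]], [[0, 0, 0], [0, 0, 0]], [[0, 0, 0], [0, 0, 0]]]'

```text
t: 7.98
ee_pos: [0.5304, -0.1281, 0.1136]
tool_rot: [180.0, -0.0, -10.9]
wrist_force: [-4.8, -21.5, 1.0]
gripper_width: 0.33
gripper_force: 15.0
```

move_arm --series '[[[0, 0, 0], [0, 0, 0]], [[0, 0, 0], [0, 0, 0]], [[0, 0, 0], [0, 0, 0]], [[0, 0, 0], [0, 0, 0]], [[0, 0, 0], [0, 0, 0]]]' --newtons 30

```text
t: 8.4
ee_pos: [0.5301, -0.1298, 0.1135]
tool_rot: [179.8, -0.0, -11.0]
wrist_force: [-3.0, -9.8, 2.8]
gripper_width: 0.293
gripper_force: 30.0
```

Front catch home (27.5 mm over plates). Release, lift, turn toward the knob.

move_arm --series '[[[0, 0, 0], [0, 0, 0]], [[0, 0, 0], [0, 0, 0]], [[0, 0, 0], [0, 0, 0]], [[0, 0, 0], [0, 0, 0]], [[0, 0, 0], [0, 0, 0]]]' --jaw 0

```text
t: 8.82
ee_pos: [0.5304, -0.1278, 0.1133]
tool_rot: [180.0, 0.0, -10.9]
wrist_force: [0.1, 0.3, -0.4]
gripper_width: 0.614
gripper_force: 0.0
```

move_arm --series '[[[0, 0, 0], [0, 0, 0]], [[0, 0, 0], [0, 0, 0]], [[0, 0, -0.3], [0, 0, 0]], [[0, 0, -0.6], [0, 0, 0]], [[0, 0, -0.7], [0, 0, -0.02]]]'

```text
t: 9.23
ee_pos: [0.5315, -0.1282, 0.1874]
tool_rot: [179.9, -0.3, -3.9]
wrist_force: [0.8, 0.9, 1.7]
gripper_width: 0.967
gripper_force: 0.0
```

move_arm --series '[[[0, -0.2, 0], [0, 0, -0.02]], [[0, -0.5, 0], [0, 0, -0.04]], [[0, -0.8, 0], [0, 0, -0.06]], [[0, -1, 0], [0, 0, -0.08]], [[0, -1, 0], [0, 0, -0.1]]]'

```text
t: 9.65
ee_pos: [0.5369, -0.025, 0.1835]
tool_rot: [-180.0, -0.0, 32.6]
wrist_force: [-0.3, -0.9, 0.2]
gripper_width: 0.999
gripper_force: 0.0
```

```bash
python3 plan.py .529 -.019 .18 60;python3 - <<'E'
from h import *
S=read_camera('side');T=read_camera('top')
G=np.zeros((480,800,3),np.uint8)
G[:,:400]=cv2.resize(S['img'][165:261,290:370],None,fx=5,fy=5,interpolation=cv2.INTER_CUBIC)
G[:,400:]=cv2.resize(T['img'][135:231,315:395],None,fx=5,fy=5,interpolation=cv2.INTER_CUBIC)
cv2.imwrite('pics/near4.png',G)
E
```

```text
t 9.65 at [ 0.5369 -0.025   0.1835] [-180.    -0.    32.6] F [-0.3 -0.9  0.2] w 93.9 q [-7. 17. 92.  0. 71. 51.]
shift [-0.035 -0.093  0.035] turn [-0.     -0.0001 -0.0761]
```

View pics/near4.png

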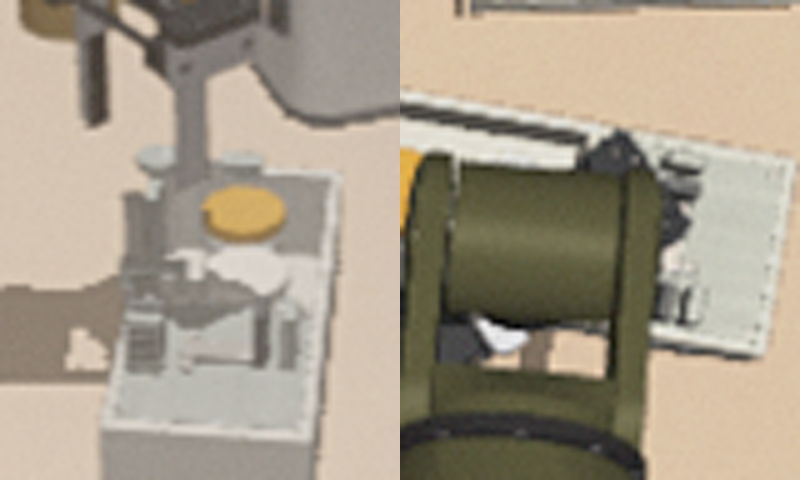

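Both catches are drawn home and the gate is still shut. I've used all 10 picture views. Next is the knob.

move_arm --series '[[[-0.04, -0.09, 0], [0, 0, -0.02]], [[-0.04, -0.09, 0], [0, 0, -0.04]], [[-0.04, -0.09, 0], [0, 0, -0.06]], [[-0.04, -0.09, 0.1], [0, 0, -0.076]], [[-0.04, -0.09, 0.2], [0, 0, -0.076]]]'

```text
t: 10.17
ee_pos: [0.5289, -0.0233, 0.1634]
tool_rot: [179.9, -0.0, 59.4]
wrist_force: [-0.1, 0.2, 0.3]
gripper_width: 1.002
gripper_force: 0.0
```

```bash
python3 plan.py .529 -.019 .113 60
```

```text
t 10.17 at [ 0.5289 -0.0233  0.1634] [179.9  -0.   59.4] F [-0.1  0.2  0.3] w 94.1 q [-6. 17. 94. -0. 68. 24.]
shift [ 0.037 -0.022  0.504] turn [ 0.0002 -0.0001 -0.0017]
```

move_arm --series '[[[0.04, -0.02, 0.15], [0, 0, -0.0015]], [[0.04, -0.02, 0.3], [0, 0, -0.0015]], [[0.04, -0.02, 0.42], [0, 0, -0.0015]], [[0.04, -0.02, 0.5], [0, 0, -0.0015]], [[0.04, -0.02, 0.5], [0, 0, -0.0015]]]'

```text
t: 10.58
ee_pos: [0.5282, -0.0184, 0.1116]
tool_rot: [-179.8, 0.1, 59.7]
wrist_force: [-1.1, -0.4, 0.0]
gripper_width: 1.002
gripper_force: 0.0
```

move_arm --series '[[[0, 0, 0], [0, 0, 0]], [[0, 0, 0], [0, 0, 0]], [[0, 0, 0], [0, 0, 0]], [[0, 0, 0], [0, 0, 0]], [[0, 0, 0], [0, 0, 0]]]' --jaw 255 --newtons 15

```text
t: 11.0
ee_pos: [0.5292, -0.0182, 0.1139]
tool_rot: [180.0, -0.0, 59.9]
wrist_force: [-0.8, -1.2, -0.6]
gripper_width: 0.679
gripper_force: 0.0
```

move_arm --series '[[[0, 0, 0], [0, 0, 0]], [[0, 0, 0], [0, 0, 0]], [[0, 0, 0], [0, 0, 0]], [[0, 0, 0], [0, 0, 0]], [[0, 0, 0], [0, 0, 0]]]'

```text
t: 11.42
ee_pos: [0.529, -0.0182, 0.1134]
tool_rot: [-180.0, 0.0, 60.0]
wrist_force: [-0.5, -0.5, -0.3]
gripper_width: 0.326
gripper_force: 0.0
```

move_arm --series '[[[0, 0, 0], [0, 0, 0]], [[0, 0, 0], [0, 0, 0]], [[0, 0, 0], [0, 0, 0]], [[0, 0, 0], [0, 0, 0]], [[0, 0, 0], [0, 0, 0]]]' --newtons 25

```text
t: 11.83
ee_pos: [0.5291, -0.0183, 0.1135]
tool_rot: [180.0, -0.0, 60.0]
wrist_force: [1.6, -2.0, 0.1]
gripper_width: 0.142
gripper_force: 25.0
```

```bash
python3 plan.py .529 -.019 .113 60
```

```text
t 11.83 at [ 0.5291 -0.0183  0.1135] [180.  -0.  60.] F [ 1.6 -2.   0.1] w 13.4 q [-6. 21. 97. -0. 62. 24.]
shift [-0.007  0.002  0.005] turn [ 0.     -0.     -0.0001]
```

The knob is gripped (13.4 mm). Now swing along the arc, 18° per call, turning the tool with the gate.

move_arm --series '[[[-0.023, -0.075, 0], [0, 0, 0.01]], [[-0.042, -0.151, 0], [0, 0, 0.02]], [[-0.056, -0.229, 0], [0, 0, 0.03]], [[-0.065, -0.307, 0], [0, 0, 0.04]], [[-0.069, -0.385, 0], [0, 0, 0.05]]]'

```text
t: 12.25
ee_pos: [0.4923, -0.004, 0.1134]
tool_rot: [-180.0, -0.1, 41.8]
wrist_force: [6.0, 8.4, -3.8]
gripper_width: 0.142
gripper_force: 25.0
```

```bash
cat > arc.py <<'E'
from h import *
s=state();r=s['ee_pos'][:2]-[.5528,.104];a=np.degrees(np.arctan2(r[1],r[0]))%360
print('t',s['t'],'radius',np.hypot(*r).round(4),'gate deg',(259.1-a).round(1),'F',s['wrist_force'].round(1),'w',round(s['gripper_width']*94,1),'yaw',s['tool_rot'][2].round(1),s['q'].round())
E
python3 arc.py
```

```text
t 12.25 radius 0.1238 gate deg 18.3 F [ 6.   8.4 -3.8] w 13.3 yaw 41.8 [ -5.  17. 103.   0.  61.  43.]
```

move_arm --series '[[[-0.023, -0.075, 0], [0, 0, 0.01]], [[-0.042, -0.151, 0], [0, 0, 0.02]], [[-0.056, -0.229, 0], [0, 0, 0.03]], [[-0.065, -0.307, 0], [0, 0, 0.04]], [[-0.069, -0.385, 0], [0, 0, 0.05]]]' --newtons 30

```text
t: 12.67
ee_pos: [0.4628, 0.02, 0.1136]
tool_rot: [180.0, -0.3, 23.8]
wrist_force: [18.8, 7.3, -14.3]
gripper_width: 0.139
gripper_force: 30.0
```

```bash
python3 arc.py
```

```text
t 12.6667 radius 0.1231 gate deg 36.1 F [ 18.8   7.3 -14.3] w 13.1 yaw 23.8 [ -2.  13. 107.   0.  59.  64.]
```

move_arm --series '[[[-0.014, -0.078, 0], [0, 0, 0.01]], [[-0.024, -0.157, 0], [0, 0, 0.02]], [[-0.037, -0.235, 0], [0, 0, 0.03]], [[-0.045, -0.313, 0], [0, 0, 0.04]], [[-0.049, -0.391, 0], [0, 0, 0.05]]]'

```text
t: 13.08
ee_pos: [0.4412, 0.0534, 0.1134]
tool_rot: [-180.0, -0.1, 5.8]
wrist_force: [5.9, 2.5, -4.8]
gripper_width: 0.145
gripper_force: 30.0
```

```bash
python3 arc.py
```

```text
t 13.0833 radius 0.1226 gate deg 54.7 F [ 5.9  2.5 -4.8] w 13.6 yaw 5.8 [  2.  11. 110.   0.  59.  86.]
```

move_arm --series '[[[-0.023, -0.075, 0], [0, 0, 0.01]], [[-0.042, -0.151, 0], [0, 0, 0.02]], [[-0.056, -0.229, 0], [0, 0, 0.03]], [[-0.065, -0.307, 0], [0, 0, 0.04]], [[-0.069, -0.385, 0], [0, 0, 0.05]]]'

```text
t: 13.5
ee_pos: [0.4313, 0.0909, 0.1135]
tool_rot: [-179.9, -0.2, -12.2]
wrist_force: [15.2, 0.8, -11.7]
gripper_width: 0.142
gripper_force: 30.0
```

```bash
python3 arc.py
```

```text
t 13.5 radius 0.1222 gate deg 73.0 F [ 15.2   0.8 -11.7] w 13.3 yaw -12.2 [  7.  10. 111.  -0.  59. 109.]
```

move_arm --series '[[[-0.014, -0.078, 0], [0, 0, 0.01]], [[-0.022, -0.157, 0], [0, 0, 0.02]], [[-0.033, -0.235, 0], [0, 0, 0.03]], [[-0.041, -0.313, 0], [0, 0, 0.04]], [[-0.044, -0.391, 0], [0, 0, 0.05]]]'

```text
t: 13.92
ee_pos: [0.4336, 0.13, 0.1134]
tool_rot: [180.0, 0.0, -30.2]
wrist_force: [-0.2, -1.9, 1.4]
gripper_width: 0.142
gripper_force: 30.0
```

```bash
python3 arc.py
```

```text
t 13.9167 radius 0.122 gate deg 91.4 F [-0.2 -1.9  1.4] w 13.4 yaw -30.2 [ 12.  12. 109.   0.  59. 132.]
```

Gate at about 91°, knob held (13.4 mm), and the remaining 1.9 N matches the closing spring. I'll let it settle and hand in.

move_arm --series '[[[0, 0, 0], [0, 0, 0]], [[0, 0, 0], [0, 0, 0]], [[0, 0, 0], [0, 0, 0]], [[0, 0, 0], [0, 0, 0]], [[0, 0, 0], [0, 0, 0]]]'

```text
t: 14.33
ee_pos: [0.4335, 0.1292, 0.1134]
tool_rot: [180.0, 0.1, -29.9]
wrist_force: [-7.1, -0.2, 3.8]
gripper_width: 0.144
gripper_force: 30.0
```

```bash
python3 arc.py; python3 -c "
from cell import job_done
print(job_done())"
```

```text
t 14.3333 radius 0.1219 gate deg 91.0 F [-7.1 -0.2  3.8] w 13.6 yaw -29.9 [ 12.  12. 109.   0.  59. 132.]
the job is handed in; nothing more can be done
None
```

I squeezed the rear catch home, then the front one, swung the gate out to about 91° and handed the job in at 14.3 s with the knob still held; the final gate angle comes from the arm's position, not a picture, and no verdict was returned.

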